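# Open a gas outlet: tap first, then the rising needle valve to its pointer

### The arm

A 6-joint arm with a two-finger parallel gripper is mounted at the origin on the work surface. World frame = base frame: x ahead of the robot, y to its left, z up, the work surface at z = 0. Lengths are in mm, angles in rad, forces in N, time in s.
With the tool pointing down it reaches from about 350 to 975 mm from the base axis. Payload 7.1 kg.
Tool frame: the origin (TCP) lies midway between the tips of the shut fingers; the grasp point (between the pads) lies 19 mm behind it (ctrl.grasp_offset is the distance from the TCP to the grasp point, in mm); z points along the fingers, y is the line along which they close (so a half turn about z gives the same grasp; the last joint's range is limited). The gripper opens to 88 mm and grips with 3 to 60 N. Pads are 20 mm wide; open, the fingers measure 115 mm over their backs; the gripper's body (75 mm by 178 mm) begins 61 mm behind the grasp point.
Start: joints at [1.206, 0.423, 1.63, -0, 1.089, -0.019], TCP at [211.811, 587.997, 222.675] pointing down, gripper open.
Joint ranges: [-3, 3], [-0.9, 2.11], [0.09, 2.58], [-1.31, 4.45], [0.11, 2.69], [-2.54, 2.54]. Speed limits (rad/s): [2.39, 2.39, 3.01, 3.14, 3.14, 3.14].

### API

Orientations are given as a rotation vector (axis times angle).
In Python, from workcell import ctrl gives the robot as it stands. The module is installed in compiled form; this text tells all that it offers.
- The arm moves only by the tool servo_tool, never from a script. Its argument "rows" is a list of rows, each a list of 7 numbers: the turn, a rotation vector about the tool's x, y, z as a fraction of full scale, then the shift along the tool's x, y, z as a fraction of full scale, then the finger opening in mm, from 0 to 87.8. A call has 1 to 10 rows; each row is the pose to reach, as a shift and turn from the pose commanded when the call began, along the tool's axes at that moment; what a row does not reach only later rows make up. Full scale, the value 1, is 20 cm for a shift and 1.5 rad for a turn. A row lasts 1/8 s, in which the tool goes at most 62.5 mm and 10.7 degrees, less where a joint would pass 70% of its speed; a pose out of reach is approached as far as the arm can. A call with a number of a shift or a turn outside -1 to 1 is refused whole. A call with a gripper value outside its range is refused whole. The fingers move at their own pace and stop on an object; the grip force is fixed at half the most. Time passes only in rows, so rows that repeat a pose let the fingers close. It gives the time, the measured TCP pose, the force, the opening and the grip force at its end, in the units of the state.
- ctrl.get_obs(): the state, without advancing time (a new reading comes with each control period).
- ctrl.get_image(name): name is "side" or "top" or "wrist"; returns (picture, depth): 400x640x3 uint8, red, green, blue; 400x640 float32, mm along the optical axis (not along the pixel's ray), 0 where there is no reading.
- ctrl.camera_info(name): a dict with "intrinsics" (3x3 intrinsics, pixels), "k1" (the pictures are not rectified: a ray, as slopes to the right and down, at radius r is drawn at 1 + k1 r^2 times it, then the intrinsics apply), "R" (3x3) and "t" (3): a world point X has camera coordinates R X + t. Camera axes: x right, y down, z forward; pixel columns grow to the right and rows downward; lengths in mm; the calibration is good to about 2 mm. A picture is of the moment at which its call begins: read the wrist's pose just before it. camera_info takes no time and is no camera call; for the wrist camera it gives the pose at the moment of the call.
- ctrl.close_job(): hands the job in; it is judged then, once.
The state is a dict: "t": time; "qpos": joint angles; "qvel": joint speeds; "joint_torque": joint torques, N m; "ee_pos": TCP position; "orientation": TCP orientation; "ft_force": force on the tool from outside, world axes, zero at the start; "moment": the same for the moment, N m; "width": finger opening in mm; "grasp_force": force on a finger pad.
Only numpy, scipy, OpenCV 4.12 (cv2) and the standard library are available. Lean on these libraries where they do the work, as an engineer would, in place of code of your own. Each camera call takes 0.05 s, during which the arm holds its last target. There are 200 camera calls.

### The job

Bring the blue gas outlet into service: first swing its blue tap handle fully open, so that it lies along the pipe, and only then turn the leaning blue knob anticlockwise, letting it rise as it turns, until the red collar on its stem is level with the green pointer, without running past the pointer. Let go and leave the pointer where it is set, and leave the yellow outlet, the beaker, the bottle and the spirit lamp alone.

Things in the scene. Friction and masses are not known exactly. Their poses are not given: they have to be found in the camera images.
- blue_station: brass gas outlet with blue knob and blue tap handle on a fixed white plate 250 x 84 x 12 mm. Origin: centre of the plate's underside. x runs along the pipe from the hose nozzle (points roughly away from the robot) to the tap, z up. Pipe axis 55 mm high, 26 mm thick. Valve branches off at x = -20 mm, leaning 35 deg from vertical to -x; tap at x = +75 mm. Left or right varies.
- blue_grip (a point): on the axis of the blue knob, 15 mm below its top, 19 mm above its underside. Knob: round, fluted, 40 mm diameter, 34 mm high, nothing above it; grip it across, fingers along its axis, at any angle about it. The frame rises but does not turn: z = valve axis, up and out; y = station's y. Two 6 mm posts stand 34 mm to +y and -y, tops 36 mm or more below this point.
- blue_collar (a point): centre of the red collar on the blue knob's stem (disc 36 mm in diameter, 4 mm thick), 59 mm below blue_grip along the valve's axis; it rises with the knob. Its z axis is the valve's axis, pointing up and out.
- blue_mark (a point): one tip of the green pointer of the blue outlet: a yoke 4 mm thick with a tip on either side of the stem, this one 22 mm to +y. z axis = valve's axis. It sits on two posts by friction (6 N), at a height that varies: 8 to 12 mm along the axis above the collar's place when shut. Level means equal height along the valve's axis, not straight up.
- blue_stem (a joint): rise of the blue stem and knob along the valve's axis in m, 0 = shut, at most 0.0168. Starts at 0 to 0.0015.
- blue_knob (a joint): turn of the blue knob in rad about the valve's axis, positive anticlockwise as seen from above, 0 to 4.4. Quick-opening thread: knob and stem rise 3.82 mm per rad (24 mm per turn) anticlockwise. It turns stiffly (0.08 N m) and stays where it is left; pushing along the axis does not move it.
- blue_tap (a joint): angle of the blue tap handle in rad about its upright axis, growing anticlockwise from above. 0 = shut: it stands across the pipe, to the station's +y. 1.57 = fully open, at its stop: it lies along the pipe and points to the nozzle (station's -x). Starts at 0 to 0.25; stiff (0.12 N m), no spring, stays where left.
- blue_tap_axis (a point): point on the upright axis of the blue tap, at the mid height of its handle, 100 mm above the bench (the hub is 24 mm in diameter, its top 107 mm above the bench).
- blue_tap_end (a point): point on the blue tap handle 70 mm from its axis, mid height (100 mm above the bench). The handle is a straight bar 14 mm wide and 14 mm high that reaches 76 mm from its axis, 93 to 107 mm above the bench, with clear space under it except over the pipe.
- yellow_grip (a point): the same point on the yellow knob of the other outlet, which is built exactly like the blue one; leave it alone.
- yellow_tap_end (a point): the same point on the yellow tap handle; leave it alone.
- beaker: empty glass beaker, 72 mm in diameter, 90 mm high, origin under its centre; stands between the outlets, at their far end. Leave it alone.
- bottle: amber reagent bottle with black cap, 64 mm in diameter, 140 mm high, origin under its centre; stands outside one of the outlets. Leave it alone.
- lamp: glass spirit lamp with a white cap, 76 mm in diameter, 84 mm high, origin under its centre; stands outside the other outlet. Leave it alone.

How it is judged:
By the outcome, as a careful person would: the job done as asked, in the order asked, and still so for the second after the job is handed in, with the robot touching nothing.
It also fails if it takes over 59 s, if anything falls off the work surface, if the arm or the gripper's body presses on something with over 40 N, if the wrist force passes 120 N, or if a joint passes its speed limit or range.

## Working session

There is one attempt and no reset: what is moved stays moved. The work goes in short steps, Python scripts to look and compute and a tool call to move; the robot and the scene stay as the last step left them, time stands still between calls to the robot, and variables do not carry over. Pictures are saved under pics/ and viewed, at most 10 in all, crops included, and the job is handed in when it is done.

Besides the shell and the picture viewer there is one more tool, called after "Call:" in YAML: its name, and indented under it one key for each argument. servo_tool: Moves the arm, as the interface text tells. Its arguments: {"type":"object","properties":{"rows":{"type":"array","items":{"type":"array","items":{"type":"number"}}}},"required":["rows"]}

```bash
mkdir -p pics
cat > h.py <<'E'
import numpy as np, cv2
from scipy.spatial.transform import Rotation as Ro
from workcell import ctrl
def snap(n,f):
    ci=ctrl.camera_info(n); im,d=ctrl.get_image(n)
    cv2.imwrite(f'pics/{f}.png',im[:,:,::-1]); np.savez(f'pics/{f}.npz',d=d,im=im,K=ci['intrinsics'],k1=ci['k1'],R=ci['R'],t=ci['t'])
def ray(f,u,v):
    z=np.load(f'pics/{f}.npz'); K=z['K']
    p=cv2.undistortPoints(np.array([[[u,v]]],float),K,np.array([float(z['k1']),0,0,0,0]))[0,0]
    R,t=z['R'],np.ravel(z['t']); return -R.T@t, R.T@np.array([p[0],p[1],1.]), z['d'][int(round(v)),int(round(u))]
def pt(f,u,v,zw=None):
    c,r,d=ray(f,u,v)
    if zw is not None: d=(zw-c[2])/r[2]
    return c+r*d
def proj(f,X):
    z=np.load(f'pics/{f}.npz');q=z['R']@np.array(X)+np.ravel(z['t']);s=q[:2]/q[2]
    s=s*(1+z['k1']*(s@s)); return (z['K']@np.r_[s,1])[:2]
E
python3 - <<'E'
from h import *
for n in('top','side'): snap(n,n+'0'); z=np.load(f'pics/{n}0.npz'); print(z['K'].ravel(),z['k1'],z['R'],z['t'])
o=ctrl.get_obs();print(o['t'],o['ee_pos'],o['orientation'],o['width'],ctrl.grasp_offset)
E
```

```text
[453.99579724   0.         309.53388158   0.         453.99579724
 196.41267679   0.           0.           1.        ] -0.09993955278769337 [[-0.02587337 -0.99922045 -0.02981696]
 [-0.99541405  0.02849971 -0.09131617]
 [ 0.09209476  0.02731757 -0.99537546]] [  32.84509958  588.12695268 1326.58731405]
[470.55038687   0.         319.49854592   0.         470.55038687
 196.6082255    0.           0.           1.        ] -0.08676088002958882 [[ 0.90596918 -0.42331781  0.00467752]
 [-0.32197595 -0.69617077 -0.64162119]
 [ 0.27486603  0.57978297 -0.76700741]] [-537.05624571  253.82455535 1044.35253994]
0.1 [211.63950758 587.55156622 221.99969913] [-5.40420894e-01 -3.09449790e+00  2.13059005e-03] 87.51650396161439 18.700000000000003
```

View pics/top0.png

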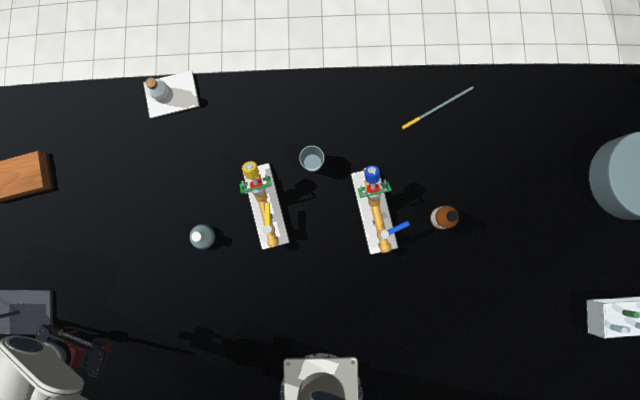

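View pics/side0.png

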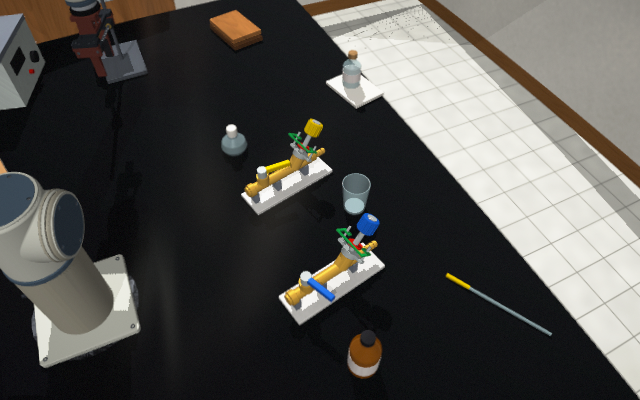

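Run:
```python
from h import *
a=cv2.imread('pics/top0.png')[155:265,340:420]; b=cv2.imread('pics/side0.png')[200:330,270:400]
a=cv2.resize(a,None,fx=5,fy=5,interpolation=2)
b=cv2.resize(b,None,fx=3.3,fy=3.3,interpolation=2)
h=max(len(a),len(b)); c=np.zeros((h,400+len(b[0]),3),np.uint8); c[:len(a),:400]=a; c[:len(b),400:]=b; print(b.shape)
cv2.imwrite('pics/c0.png',c[:600,:800])
cv2.imwrite('pics/c0.png',cv2.resize(c,None,fx=.96,fy=.96) if c.shape[1]>800 else c)
print(c.shape)
```

```text
(429, 429, 3)
(550, 829, 3)
```

View pics/c0.png

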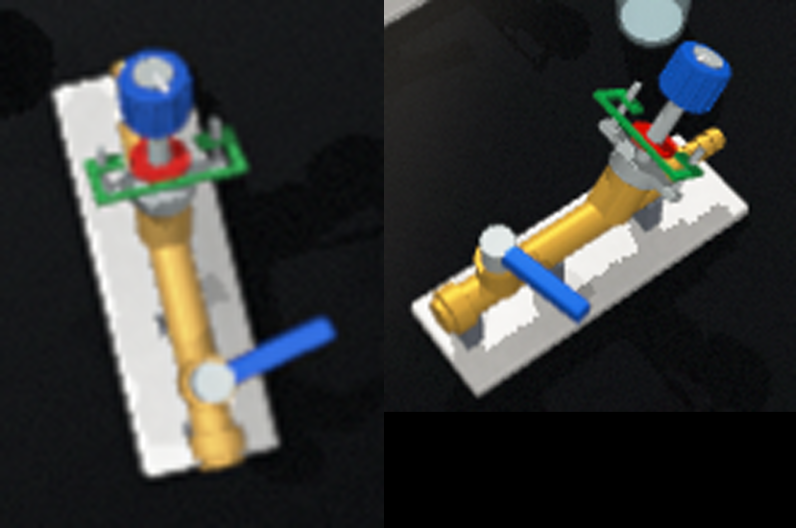

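```bash
cat > st.py <<'E'
from h import *
A=np.array([-np.sin(np.radians(35)),0,np.cos(np.radians(35))])
def W(p,X):
    c,s=np.cos(p[2]),np.sin(p[2]); return np.array([p[0]+c*X[0]-s*X[1],p[1]+s*X[0]+c*X[1],X[2]])
E
python3 - <<'E'
from st import *
from scipy.optimize import least_squares
# L = dist along axis from pipe axis point to knob top (free)
pts=lambda p:{'c1':(-125,-42,12),'c2':(125,-42,12),'c3':(125,42,12),'c4':(-125,42,12),'hub':(75,0,107),
 'k':np.array([-20,0,55])+A*p[3],'tip':(75-76*np.sin(p[4]),76*np.cos(p[4]),100)}
ob={'top0':{'c1':(351,173.75),'c2':(370.6,254),'c3':(397.9,247.3),'hub':(384.2,234.2),'tip':(409.2,223.3),'k':(372.1,170.6)},
'side0':{'c2':(279.2,296.3),'c3':(299.4,324.7),'c4':(384.9,265.7),'hub':(305.7,275.8),'k':(372.9,217.4),'tip':(454.5-384,298)}}
ob['side0']['tip']=(270+(587-384)/3.168,200+309/3.168)
def f(p):
    P=pts(p);return np.concatenate([proj(n,W(p,P[k]))-np.array(u) for n in ob for k,u in ob[n].items()])
p0=[500,-150,np.pi+.2,130,.1]
r=least_squares(f,p0,x_scale=[10,10,.1,10,.1],loss='soft_l1');print(r.x,np.round(r.fun.reshape(-1,2),1))
for n,uv in(('top0',(384,234)),('top0',(372,170)),('side0',(306,276)),('side0',(373,217))):print(n,pt(n,*uv))
p=r.x;P=pts(p);print({k:np.round(W(p,v)) for k,v in P.items()})
E
```

```text
[ 5.44046090e+02 -1.76277652e+02  3.34629891e+00  1.42268436e+02
  2.32358785e-01] [[-0.1 -0.8]
 [ 0.1 -0.1]
 [ 0.1  0. ]
 [ 0.4 -0.2]
 [-0.8 -1.5]
 [-0.2 -1.3]
 [-1.7  0.1]
 [-0.4 -0.4]
 [ 0.4 -0.4]
 [-0.1  0.7]
 [-0.4  0.3]
 [-0.3  1.6]]
top0 [ 470.58796278 -189.9872451   105.24714516]
top0 [ 641.12737678 -155.61641347  174.42613586]
side0 [ 472.2202924  -190.11721103  105.82388369]
side0 [ 647.5994944  -151.53559068  166.97874699]
{'c1': array([ 658., -110.,   12.]), 'c2': array([ 413., -161.,   12.]), 'c3': array([ 430., -243.,   12.]), 'c4': array([ 675., -192.,   12.]), 'hub': array([ 471., -192.,  107.]), 'k': array([ 644., -156.,  172.]), 'tip': array([ 503., -260.,  100.])}
```

```bash
cat >> st.py <<'E'
def down(ydeg):
    a=np.radians(ydeg); y=np.array([np.cos(a),np.sin(a),0]); z=np.array([0,0,-1.]); return np.c_[np.cross(y,z),y,z]
def rel(P,R):
    o=ctrl.get_obs(); R0=Ro.from_rotvec(o['orientation']).as_matrix()
    return np.round(np.r_[Ro.from_matrix(R0.T@R).as_rotvec()/1.5, R0.T@(np.array(P)-o['ee_pos'])/200],4).tolist()
E
python3 -c "
from st import *
print(rel([470,-247,205],down(-65)))"
```

```text
[-0.0005, 0.0011, 1.573, -2.6297, -3.4878, 0.0898]
```

Call:
servo_tool:
  rows:
    - [0, 0, 0, -0.19, -0.25, 0, 0]
    - [0, 0, 0, -0.38, -0.5, 0, 0]
    - [0, 0, 0, -0.57, -0.75, 0, 0]
    - [0, 0, 0, -0.75, -1, 0, 0]

```text
t: 0.6
ee_pos: [285.3, 347.1, 222.5]
orientation: [0.54, 3.095, -0.0]
ft_force: [1.8, 0.2, 0.3]
width: 51.2
grasp_force: 0.0
```

Call:
servo_tool:
  rows:
    - [0, 0, 0, -0.19, -0.25, 0, 0]
    - [0, 0, 0, -0.38, -0.5, 0, 0]
    - [0, 0, 0, -0.57, -0.75, 0, 0]
    - [0, 0, 0, -0.75, -1, 0, 0]

```text
t: 1.1
ee_pos: [358.7, 108.2, 222.8]
orientation: [0.54, 3.094, 0.0]
ft_force: [0.8, -0.2, 0.7]
width: 11.4
grasp_force: 0.0
```

Call:
servo_tool:
  rows:
    - [0, 0, 0.1, -0.19, -0.25, 0, 0]
    - [0, 0, 0.2, -0.38, -0.5, 0, 0]
    - [0, 0, 0.3, -0.57, -0.75, 0, 0]
    - [0, 0, 0.4, -0.75, -1, 0, 0]
    - [0, 0, 0.4, -0.75, -1, 0, 0]

```text
t: 1.72
ee_pos: [432.7, -132.6, 222.6]
orientation: [1.44, 2.791, -0.0]
ft_force: [-0.5, 0.7, -0.4]
width: 0.7
grasp_force: 0.0
```

```bash
python3 -c "
from st import *
print(rel([470,-247,205],down(-65)),ctrl.get_obs()['t'],ctrl.get_obs()['qpos'])"
```

```text
[0.0007, 0.0003, 1.1684, -0.5741, -0.1792, 0.0885] 1.725 [-3.23516856e-01  1.66784117e-01  1.99753282e+00 -4.74745552e-04
  9.76381639e-01 -9.41436590e-01]
```

Call:
servo_tool:
  rows:
    - [0, 0, 0.12, -0.2, -0.06, 0, 0]
    - [0, 0, 0.24, -0.4, -0.12, 0, 0]
    - [0, 0, 0.36, -0.57, -0.18, 0, 0]
    - [0, 0, 0.48, -0.57, -0.18, 0, 0]
    - [0, 0, 0.6, -0.57, -0.18, 0, 0]
    - [0, 0, 0.72, -0.57, -0.18, 0, 0]
    - [0, 0, 0.84, -0.57, -0.18, 0, 0]
    - [0, 0, 0.96, -0.57, -0.18, 0, 0]

```text
t: 2.72
ee_pos: [469.0, -241.1, 222.3]
orientation: [-2.921, -1.153, 0.001]
ft_force: [-0.6, 0.1, -0.4]
width: 0.5
grasp_force: 0.0
```

Call:
servo_tool:
  rows:
    - [0, 0, 0.1, 0, 0, 0, 0]
    - [0, 0, 0.21, 0, 0, 0, 0]
    - [0, 0, 0.21, 0, 0, 0, 0]

```text
t: 3.1
ee_pos: [469.0, -241.3, 222.4]
orientation: [-3.064, -0.691, 0.001]
ft_force: [-0.0, -0.3, -0.3]
width: 0.7
grasp_force: 0.0
```

Run:
```python
from st import *
snap('wrist','w1');z=np.load('pics/w1.npz');print(z['K'][0,0],z['k1'],-z['R'].T@np.ravel(z['t']),z['R'])
print(rel([470,-247,88],down(-65)))
for p in ([471,-191,107],[503,-260,100]):print(proj('w1',p))
```

```text
275.8608310054282 -0.03492473220958682 [ 544.97788335 -205.78810592  384.61910755] [[ 4.30093333e-01 -9.02784080e-01 -7.94189943e-04]
 [-8.59329156e-01 -4.09660400e-01  3.06156427e-01]
 [-2.76718496e-01 -1.30993367e-01 -9.51980888e-01]]
[-0.0004, 0.0002, 0.0062, -0.0077, 0.0271, 0.6724]
[279.28306819 178.82391189]
[352.67890594 178.13615551]
```

View pics/w1.png

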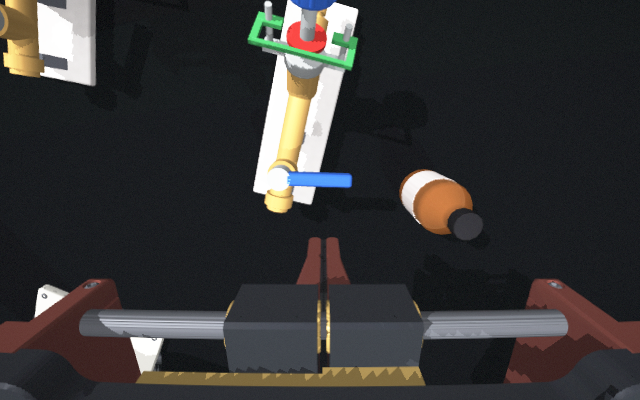

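Call:
servo_tool:
  rows:
    - [0, 0, 0, -0.01, 0.01, 0.2, 0]
    - [0, 0, 0, -0.01, 0.025, 0.4, 0]
    - [0, 0, 0, -0.01, 0.025, 0.6, 0]
    - [0, 0, 0, -0.01, 0.025, 0.67, 0]
    - [0, 0, 0, -0.01, 0.025, 0.67, 0]

```text
t: 3.78
ee_pos: [469.3, -247.5, 88.3]
orientation: [-3.064, -0.689, 0.002]
ft_force: [-0.3, -0.1, 0.1]
width: 0.4
grasp_force: 0.0
```

Run:
```python
from st import *
hub=np.array([471,-191.3])
def T(phi,d): # world bar angle deg
    a=np.radians(phi);b=np.array([np.cos(a),np.sin(a)]);n=np.array([b[1],-b[0]]);return np.r_[hub+50*b+d*n,88]
print(rel(T(-65,20),down(-65)))
for ph in (-65,-55,-45,-35,-25,-15,-5,5,8,11.7): print(ph,rel(T(ph,17),down(ph)))
```

```text
[-0.0009, 0.0006, 0.0041, 0.0263, -0.0008, 0.0015]
-65 [-0.0009, 0.0006, 0.0041, 0.0413, -0.0007, 0.0014]
-55 [-0.001, 0.0006, -0.1122, 0.086, 0.0105, 0.0014]
-45 [-0.001, 0.0005, -0.2286, 0.1319, 0.0138, 0.0013]
-35 [-0.0011, 0.0004, -0.3449, 0.1777, 0.0091, 0.0013]
-25 [-0.0011, 0.0003, -0.4613, 0.222, -0.0034, 0.0013]
-15 [-0.0011, 0.0002, -0.5777, 0.2634, -0.0235, 0.0013]
-5 [-0.0012, 0.0001, -0.694, 0.3007, -0.0505, 0.0013]
5 [-0.0012, 0.0, -0.8104, 0.3327, -0.0835, 0.0013]
8 [-0.0012, -0.0, -0.8453, 0.3412, -0.0945, 0.0013]
11.7 [-0.0012, -0.0001, -0.8883, 0.3508, -0.1086, 0.0013]
```

Call:
servo_tool:
  rows:
    - [0, 0, 0, 0.04, 0, 0, 0]
    - [0, 0, -0.11, 0.086, 0.01, 0, 0]
    - [0, 0, -0.228, 0.132, 0.014, 0, 0]
    - [0, 0, -0.345, 0.178, 0.009, 0, 0]
    - [0, 0, -0.46, 0.222, -0.003, 0, 0]
    - [0, 0, -0.577, 0.263, -0.023, 0, 0]
    - [0, 0, -0.694, 0.3, -0.05, 0, 0]
    - [0, 0, -0.81, 0.333, -0.083, 0, 0]
    - [0, 0, -0.845, 0.341, -0.094, 0, 0]
    - [0, 0, -0.87, 0.347, -0.103, 0, 0]

```text
t: 5.03
ee_pos: [525.8, -200.1, 90.5]
orientation: [2.013, 2.406, 0.002]
ft_force: [0.9, -1.6, 0.6]
width: 0.6
grasp_force: 1.1
```

Run:
```python
from st import *
hub=np.array([471,-191.3])
def T(phi,d):
    a=np.radians(phi);b=np.array([np.cos(a),np.sin(a)]);n=np.array([b[1],-b[0]]);return np.r_[hub+50*b+d*n,88]
for d in (17,15,13):print(rel(T(11.7,d),down(11.7)))
```

```text
[0.0027, 0.0018, -0.0181, 0.0134, -0.0099, 0.0126]
[0.0027, 0.0018, -0.0181, 0.0234, -0.0101, 0.0125]
[0.0027, 0.0018, -0.0181, 0.0334, -0.0104, 0.0125]
```

Call:
servo_tool:
  rows:
    - [0, 0, -0.018, 0.005, -0.005, 0, 0]
    - [0, 0, -0.018, 0.015, -0.005, 0, 0]
    - [0, 0, -0.018, 0.02, -0.005, 0, 0]
    - [0, 0, -0.018, 0.02, -0.005, 0, 0]

```text
t: 5.52
ee_pos: [522.7, -196.8, 89.3]
orientation: [1.985, 2.432, -0.0]
ft_force: [1.9, -5.9, 2.9]
width: 0.7
grasp_force: 3.0
```

Call:
servo_tool:
  rows:
    - [0, 0, 0, 0.008, 0, 0, 0]
    - [0, 0, 0, 0.015, 0, 0, 0]
    - [0, 0, 0, 0.015, 0, 0, 0]

```text
t: 5.9
ee_pos: [522.6, -196.4, 89.4]
orientation: [1.981, 2.43, -0.003]
ft_force: [1.3, -18.5, -0.2]
width: 0.3
grasp_force: 9.1
```

Call:
servo_tool:
  rows:
    - [0, 0, 0, -0.1, 0, 0, 0]
    - [0, 0, 0, -0.15, 0, -0.2, 0]
    - [0, 0, 0, -0.15, 0, -0.5, 0]
    - [0, 0, 0, -0.15, 0, -0.75, 0]
    - [0, 0, 0, -0.15, 0, -0.75, 0]

```text
t: 6.52
ee_pos: [529.0, -223.2, 242.6]
orientation: [1.983, 2.429, 0.003]
ft_force: [0.3, 0.2, 0.1]
width: 0.9
grasp_force: 0.0
```

```bash
cat >> st.py <<'E'
p=[544.05,-176.3,3.3463]
def D(v): return W([0,0,p[2]],np.array(v,float))
def view(L,Dd,fwd=0):
    col=np.array([-20,0,55])+A*L; d=np.array([-np.cos(np.radians(35)),0,-np.sin(np.radians(35))])
    x=-.952*A-.306*d; z=.952*d-.306*A; cam=col-d*Dd; T=cam-83*x+162*z
    R=np.c_[D(x),D(np.cross(z,x)),D(z)]; return W(p,T),R
E
python3 - <<'E'
from st import *
P,R=view(68,240);print(P,R);r=rel(P,R);print(r)
o=ctrl.get_obs();print(o['ee_pos'],o['qpos'])
print(pt('top0',445,217),pt('top0',312,158))
E
```

```text
[ 569.93091652 -170.92671979  169.45284988] [[-0.7800705  -0.20326843  0.5917005 ]
 [-0.16195475  0.97906177  0.12284621]
 [-0.60431836  0.         -0.79670529]]
[-0.3382, -0.3339, -1.009, 0.2165, 0.2509, 0.3663]
[ 529.00857528 -223.23385484  242.58318889] [-4.20303706e-01  3.23338654e-01  1.73111433e+00  5.51733846e-04
  1.08101969e+00 -6.21990957e-01]
[ 512.53224266 -360.57417153  114.50683393] [708.01762706   6.76897317   8.02651087]
```

Call:
servo_tool:
  rows:
    - [-0.034, -0.033, -0.1, 0.02, 0.03, 0, 0]
    - [-0.068, -0.067, -0.2, 0.04, 0.06, 0, 0]
    - [-0.102, -0.1, -0.3, 0.06, 0.09, 0, 0]
    - [-0.136, -0.134, -0.4, 0.08, 0.12, 0, 0]
    - [-0.17, -0.167, -0.5, 0.1, 0.13, 0, 0]
    - [-0.17, -0.167, -0.5, 0.1, 0.13, 0, 0]

```text
t: 7.28
ee_pos: [546.6, -196.9, 236.6]
orientation: [0.845, 2.669, 0.055]
ft_force: [0.1, -0.5, -0.8]
width: 0.8
grasp_force: 0.0
```

Run:
```python
from st import *
P,R=view(68,240);print(rel(P,R))
```

```text
[-0.1692, -0.173, -0.5112, 0.0873, 0.1249, 0.3461]
```

Call:
servo_tool:
  rows:
    - [-0.034, -0.034, -0.1, 0.02, 0.03, 0.05, 0]
    - [-0.068, -0.068, -0.2, 0.04, 0.06, 0.1, 0]
    - [-0.102, -0.102, -0.3, 0.06, 0.09, 0.15, 0]
    - [-0.136, -0.136, -0.4, 0.08, 0.12, 0.2, 0]
    - [-0.169, -0.173, -0.51, 0.087, 0.125, 0.27, 0]
    - [-0.169, -0.173, -0.51, 0.087, 0.125, 0.34, 0]
    - [-0.169, -0.173, -0.51, 0.087, 0.125, 0.34, 0]

```text
t: 8.15
ee_pos: [597.0, -133.8, 212.9]
orientation: [-0.19, 2.588, -0.006]
ft_force: [0.3, -0.7, -0.5]
width: 0.3
grasp_force: 0.0
```

Run:
```python
from st import *
snap('wrist','w2'); o=ctrl.get_obs(); print(o['qpos'],o['ee_pos'])
a=cv2.imread('pics/w2.png'); 
print(proj('w2',W(p,np.array([-20,0,55])+A*68)),proj('w2',W(p,np.array([-20,0,55])+A*127)))
c=cv2.resize(a[120:270,220:420],None,fx=4,fy=4,interpolation=cv2.INTER_CUBIC); cv2.imwrite('pics/c2.png',c)
```

```text
[-0.34616253  0.26316908  2.02964126  0.56669439  0.39733679 -2.53873853] [ 596.51624379 -134.12273987  212.91526893]
[294.18381008 154.31556174] [293.7380889 219.5963781]
```

View pics/c2.png

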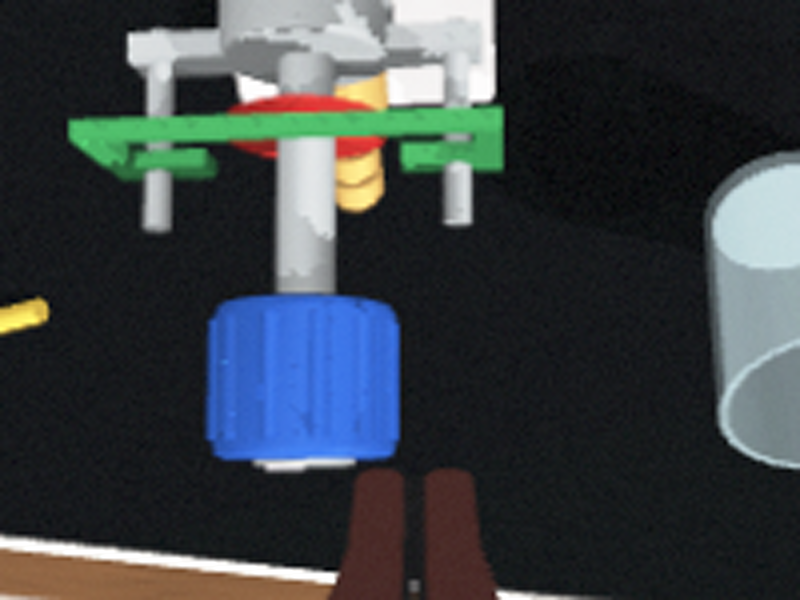

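```bash
cat > dep.py <<'E'
from st import *
def cloud(f):
    z=np.load(f'pics/{f}.npz'); im=z['im']; d=z['d']; K=z['K']
    v,u=np.mgrid[:400,:640]; q=cv2.undistortPoints(np.stack([u.ravel(),v.ravel()],1).astype(float)[:,None],K,np.array([float(z['k1']),0,0,0,0]))[:,0]
    X=(np.c_[q,np.ones(len(q))]*d.reshape(-1,1)-np.ravel(z['t']))@z['R']
    c,s=np.cos(p[2]),np.sin(p[2]); Y=X-np.array([p[0],p[1],0]); S=np.c_[c*Y[:,0]+s*Y[:,1],-s*Y[:,0]+c*Y[:,1],Y[:,2]]-np.array([-20,0,55])
    B=np.array([A[2],0,-A[0]]) # toward +x, perpendicular
    loc=np.c_[S@B,S[:,1],S@A]   # lateral, y, axial
    hsv=cv2.cvtColor(im,cv2.COLOR_RGB2HSV).reshape(-1,3).astype(int); h,sa,va=hsv.T; ok=(d.ravel()>0)&(np.hypot(loc[:,0],loc[:,1])<65)&(abs(loc[:,2]-90)<75)
    m={'red':((h<8)|(h>172))&(sa>130)&(va>80)&ok,'green':(h>50)&(h<85)&(sa>110)&ok,'blue':(h>100)&(h<125)&(sa>120)&ok}
    return loc,m,u.ravel(),v.ravel()
def rep(f):
    loc,m,u,v=cloud(f)
    for k in m:
        L=loc[m[k]]; print(k,len(L),'pct lat',np.percentile(L[:,0],[2,25,50,75,98]).round(1),'y',np.percentile(L[:,1],[2,50,98]).round(1),'ax',np.percentile(L[:,2],[2,10,25,50,75,90,98]).round(1))
    return loc,m
E
python3 - <<'E'
from dep import *
loc,m=rep('w2')
print(np.histogram(loc[m['red']][:,2],np.arange(60,80,1)),np.histogram(loc[m['green']][:,2],np.arange(62,90,1)))
G=loc[m['green']]; t=G[abs(G[:,0])<8]; print(len(t)); print(np.c_[t[:,0],t[:,1],t[:,2]][::6].round(1))
E
```

```text
red 175 pct lat [-13.7  -5.5  14.9  17.3  18.8] y [-17.3  -6.6  12.4] ax [64.1 64.7 65.4 66.7 67.7 67.8 67.9]
green 1017 pct lat [-1.9  5.9 27.  28.1 29.2] y [-45.   -1.   40.9] ax [71.  71.8 72.6 74.  74.9 75.1 75.3]
blue 2464 pct lat [ 5.  15.3 18.7 21.2 63.3] y [-22.   -4.1  16.3] ax [ 18.8  22.6 107.  118.5 129.1 135.6 138.9]
(array([ 0,  0,  0,  2, 31, 30, 29, 81,  2,  0,  0,  0,  0,  0,  0,  0,  0,
        0,  0]), array([60, 61, 62, 63, 64, 65, 66, 67, 68, 69, 70, 71, 72, 73, 74, 75, 76,
       77, 78, 79])) (array([  0,   0,   0,   0,   0,   0,   0,   0,  15, 127, 182, 177, 379,
       137,   0,   0,   0,   0,   0,   0,   0,   0,   0,   0,   0,   0,
         0]), array([62, 63, 64, 65, 66, 67, 68, 69, 70, 71, 72, 73, 74, 75, 76, 77, 78,
       79, 80, 81, 82, 83, 84, 85, 86, 87, 88, 89]))
286
[[  5.5 -28.3  71.1]
 [  5.5 -39.7  71.4]
 [  5.3 -29.2  72. ]
 [  5.  -34.4  72. ]
 [  5.1 -39.6  72.2]
 [  5.9  25.2  71.4]
 [  4.9  20.   71.3]
 [  4.2 -29.1  72.6]
 [  5.1 -34.4  72.9]
 [  5.  -39.6  73.1]
 [  4.8  31.9  71.8]
 [  4.3  26.6  71.8]
 [  5.8  20.6  72.4]
 [  4.8 -27.4  73.6]
 [  5.2 -32.7  73.8]
 [  5.6 -37.9  74.1]
 [  7.7 -44.8  74.9]
 [  4.8  32.8  72.7]
 [  4.7  27.3  72.8]
 [  4.7  21.8  73. ]
 [  5.5 -25.7  74.6]
 [  5.2 -30.9  74.7]
 [  5.8 -36.2  75. ]
 [  6.1 -41.4  75.2]
 [  7.6  35.5  74.3]
 [  5.3  30.8  73.8]
 [  4.7  25.5  73.8]
 [  5.7  19.7  74.3]
 [  2.5 -27.2  74.7]
 [  2.2 -32.5  74.8]
 [  1.3 -42.2  74.8]
 [  6.9  40.3  74.9]
 [  5.2  35.4  74.6]
 [  6.4  29.5  75.1]
 [  4.9  24.5  74.8]
 [  1.4  20.   74. ]
 [  0.5 -27.9  75.1]
 [ -1.  -39.4  75. ]
 [ -2.6 -45.7  74.7]
 [  4.3  36.6  75.2]
 [  1.8  27.2  74.8]
 [  1.7  21.7  75. ]
 [ -2.8 -26.8  75.1]
 [ -4.3 -39.4  75. ]
 [  0.7  40.6  75.1]
 [ -1.7  29.2  74.8]
 [ -1.   23.4  75.1]
 [ -3.   40.   75. ]]
```

```bash
cat >> st.py <<'E'
Bl=np.array([A[2],0,-A[0]])
def kp(ax,psi,lat=0.9,y=-2.4):
    a=np.radians(psi); ty=np.cos(a)*-Bl+np.sin(a)*np.array([0,-1,0]); z=-A
    R=np.c_[D(np.cross(ty,z)),D(ty),D(z)]
    return W(p,np.array([-20,0,55])+A*ax+Bl*lat+np.array([0,y,0])),R
E
python3 - <<'E'
from st import *
P,R=kp(236,-35); print(P,rel(P,R)); print(rel([570,-150,330],Ro.from_rotvec(ctrl.get_obs()['orientation']).as_matrix())); print(ctrl.get_obs()['orientation'])
E
```

```text
[ 694.96040099 -142.5174777   248.83610124] [0.7934, 0.4502, 1.2141, -0.503, -0.1148, 0.1003]
[0.0, 0.0, 0.0, -0.1804, -0.0854, -0.5716]
[-0.18893923  2.58835565 -0.00560361]
```

Call:
servo_tool:
  rows:
    - [0, 0, 0, -0.06, -0.03, -0.2, 0]
    - [0, 0, 0.05, -0.12, -0.06, -0.4, 0]
    - [0.067, 0.037, 0.12, -0.18, -0.085, -0.5, 20]
    - [0.133, 0.075, 0.2, -0.18, -0.085, -0.5, 40]
    - [0.2, 0.11, 0.3, -0.18, -0.085, -0.5, 60]
    - [0.267, 0.15, 0.4, -0.18, -0.085, -0.5, 87]
    - [0.333, 0.187, 0.5, -0.18, -0.085, -0.5, 87]
    - [0.4, 0.225, 0.607, -0.18, -0.085, -0.5, 87]
    - [0.4, 0.225, 0.607, -0.18, -0.085, -0.5, 87]

```text
t: 9.32
ee_pos: [576.5, -149.9, 318.4]
orientation: [1.271, 2.612, -0.5]
ft_force: [1.1, 0.3, -0.1]
width: 67.1
grasp_force: 0.0
```

Run:
```python
from st import *
P,R=kp(236,-35); print(P,rel(P,R)); print(ctrl.get_obs()['qpos'])
```

```text
[ 694.96040099 -142.5174777   248.83610124] [0.3982, 0.2299, 0.6081, -0.2262, 0.5638, 0.3227]
[-0.07699543  0.26488438  1.68458747 -0.42360236  1.16716393 -0.57848673]
```

Call:
servo_tool:
  rows:
    - [0.06, 0.034, 0.09, -0.03, 0.08, 0.05, 87]
    - [0.12, 0.068, 0.18, -0.06, 0.16, 0.09, 87]
    - [0.18, 0.103, 0.27, -0.1, 0.24, 0.14, 87]
    - [0.24, 0.138, 0.36, -0.13, 0.32, 0.18, 87]
    - [0.3, 0.172, 0.45, -0.16, 0.4, 0.23, 87]
    - [0.36, 0.207, 0.54, -0.2, 0.48, 0.28, 87]
    - [0.398, 0.23, 0.608, -0.226, 0.564, 0.323, 87]
    - [0.398, 0.23, 0.608, -0.226, 0.564, 0.323, 87]

```text
t: 10.32
ee_pos: [695.4, -142.7, 245.8]
orientation: [-2.334, -1.548, 0.823]
ft_force: [-0.7, -0.3, -0.4]
width: 87.1
grasp_force: 0.0
```

Run:
```python
from st import *
for ax in (236,160,106): print(rel(*kp(ax,-35))); 
print(ctrl.get_obs()['qpos']); snap('wrist','w3')
from dep import rep
loc,m=rep('w3')
B=loc[m['blue']]; t=B[B[:,2]>134]; print(t[:,:2].min(0),t[:,:2].max(0),t.mean(0))
```

```text
[-0.0002, 0.0018, 0.004, -0.0046, -0.0092, -0.0111]
[-0.0002, 0.0018, 0.004, -0.0036, -0.0091, 0.3689]
[-0.0002, 0.0018, 0.004, -0.0028, -0.009, 0.6389]
[-0.13480895  0.8463219   0.95538939 -0.20709641  1.91765607  0.25216799]
red 146 pct lat [-17.5 -13.7  -8.5  -1.9   8.7] y [-18.9 -13.3   1.1] ax [ 66.4  67.   67.4  68.   68.7  69.2 110.4]
green 348 pct lat [-4.5  0.2 11.8 24.8 27.4] y [-44.8 -29.6  42.1] ax [73.6 74.3 74.8 75.3 75.8 76.2 76.8]
blue 1133 pct lat [-19.9 -12.2  -2.3  11.7  60.6] y [-21.2  -7.   15.4] ax [ 20.3  29.  130.  139.3 140.1 140.6 141.1]
[-20.78631738 -21.85645072] [20.16051585 18.20864482] [ -2.40351926  -3.77784824 139.4293223 ]
```

Call:
servo_tool:
  rows:
    - [0, 0, 0, -0.003, -0.009, 0.15, 87]
    - [0, 0, 0, -0.003, -0.009, 0.3, 87]
    - [0, 0, 0, -0.003, -0.009, 0.45, 87]
    - [0, 0, 0, -0.003, -0.009, 0.55, 87]
    - [0, 0, 0, -0.003, -0.009, 0.64, 87]
    - [0, 0, 0, -0.003, -0.009, 0.64, 87]

```text
t: 11.12
ee_pos: [621.3, -156.5, 145.0]
orientation: [-2.334, -1.553, 0.822]
ft_force: [0.6, -0.4, -0.2]
width: 87.1
grasp_force: 0.0
```

Run:
```python
from st import *
print(rel(*kp(106,-35,.3))); 
o=ctrl.get_obs();print(o['qpos'],o['ft_force'])
```

```text
[0.0019, 0.0021, 0.0053, 0.0017, 0.0137, 0.01]
[-0.16357476  0.82208194  1.23957046 -0.21266684  1.65488371  0.27819339] [ 0.59827346 -0.43490665 -0.18789244]
```

Adjust slightly and close.

Call:
servo_tool:
  rows:
    - [0, 0, 0, 0.002, 0.013, 0.005, 87]
    - [0, 0, 0, 0.002, 0.013, 0.005, 60]
    - [0, 0, 0, 0.002, 0.013, 0.005, 45]
    - [0, 0, 0, 0.002, 0.013, 0.005, 36]
    - [0, 0, 0, 0.002, 0.013, 0.005, 30]
    - [0, 0, 0, 0.002, 0.013, 0.005, 30]
    - [0, 0, 0, 0.002, 0.013, 0.005, 30]
    - [0, 0, 0, 0.002, 0.013, 0.005, 30]

```text
t: 12.12
ee_pos: [624.1, -157.4, 142.9]
orientation: [-2.335, -1.552, 0.821]
ft_force: [-0.0, 0.2, 0.1]
width: 39.4
grasp_force: 30.0
```

Call:
servo_tool:
  rows:
    - [0, 0, -0.1, 0.002, 0, -0.003, 30]
    - [0, 0, -0.2, 0.002, 0, -0.006, 30]
    - [0, 0, -0.3, 0.002, 0, -0.009, 30]
    - [0, 0, -0.4, 0.002, 0, -0.0115, 30]
    - [0, 0, -0.5, 0.002, 0, -0.0143, 30]
    - [0, 0, -0.6, 0.002, 0, -0.0172, 30]
    - [0, 0, -0.7, 0.002, 0, -0.02, 30]
    - [0, 0, -0.8, 0.002, 0, -0.023, 30]
    - [0, 0, -0.9, 0.002, 0, -0.0258, 30]
    - [0, 0, -0.9, 0.002, 0, -0.0258, 30]

```text
t: 13.38
ee_pos: [627.0, -156.6, 147.1]
orientation: [-0.788, -2.461, 0.405]
ft_force: [-0.8, -1.0, 1.1]
width: 39.8
grasp_force: 30.0
```

Run:
```python
from st import *
o=ctrl.get_obs();print(o['qpos'],o['ft_force'],o['moment'])
R0=kp(106,-35)[1]; R1=Ro.from_rotvec(o['orientation']).as_matrix();print(Ro.from_matrix(R0.T@R1).as_rotvec())
snap('side','s1'); snap('wrist','w4')
from dep import rep
for f in('w4','s1'):loc,m=rep(f)
```

```text
[-0.16257366  0.82745327  1.22282069 -0.2121538   1.66521494 -1.07116087] [-0.84613512 -0.98313612  1.07996657] [ 0.14001953 -0.05676522  0.06710674]
[-1.27089654e-03 -4.84957482e-03 -1.35583387e+00]
red 701 pct lat [-11.1   0.2   8.2  12.4  17.2] y [-19.1 -10.2   8.6] ax [71.2 72.2 72.7 73.1 73.5 73.9 74.5]
green 1150 pct lat [-3.6  5.1 24.4 26.5 28. ] y [-45.2 -25.9  40.6] ax [72.4 74.2 74.7 75.2 75.6 75.9 76.5]
blue 3968 pct lat [-16.3  -2.8  10.3  17.4  59.7] y [-21.9  -8.9  14.3] ax [ 21.   30.8 130.2 143.9 145.  145.5 146.1]
red 309 pct lat [-13.   12.1  18.1  22.9  29.2] y [-23.9  13.8  25. ] ax [ 70.9  72.9  74.3 132.3 149.8 158.9 164.1]
green 171 pct lat [-3.6  3.8 22.7 26.2 29.1] y [-45.2  -4.   42.4] ax [70.4 72.1 73.2 74.6 75.5 76.1 77.1]
blue 208 pct lat [-11.4  14.9  18.5  49.9  62.9] y [-19.6  -4.   16.3] ax [ 15.5  20.1  25.7 121.  136.5 144.  145.9]
```

```bash
cat >> dep.py <<'E'
def gap(f):
    loc,m,u,v=cloud(f); L=[];g=[]
    for k,i in(('red',0),('green',1)):
        x=loc[m[k]]; x=x[abs(x[:,2]-np.median(x[:,2]))<1.2]; L.append(x); g+= [i]*len(x)
    L=np.vstack(L); g=np.array(g); M=np.c_[np.ones(len(g)),L[:,:2],g]
    for _ in range(4):
        c=np.linalg.lstsq(M,L[:,2],rcond=None)[0]; r=L[:,2]-M@c; k=abs(r)<2.0*r.std(); L,M=L[k],M[k]
    print(f,'gap',c[3].round(3),'slopes',c[1:3].round(4),'std',r.std().round(3),len(L))
E
python3 -c "
from dep import *
gap('w4')
loc,m,u,v=cloud('w4')
G=loc[m['green']];
for k in('red','green'):
  x=loc[m[k]]; s=x[(abs(x[:,0])<6)]; print(k,len(s),np.median(s,0),np.median(s[s[:,1]<-3],0),np.median(s[s[:,1]>0],0))
"
```

```text
w4 gap 2.019 slopes [ 0.0014 -0.0009] std 0.45 1487
red 219 [  0.50942654 -14.0437511   73.10219074] [  0.50942654 -14.0437511   73.10219074] [nan nan nan]
green 298 [  1.82034835 -35.3047665   75.14818152] [  1.82034835 -35.3047665   75.14818152] [nan nan nan]
  return _methods._mean(a, axis=axis, dtype=dtype,
  ret = um.true_divide(
```

Call:
servo_tool:
  rows:
    - [0, 0, -0.1, 0, 0, -0.003, 30]
    - [0, 0, -0.2, 0, 0, -0.006, 30]
    - [0, 0, -0.27, 0, 0, -0.0077, 30]
    - [0, 0, -0.33, 0, 0, -0.0095, 30]
    - [0, 0, -0.33, 0, 0, -0.0095, 30]

```text
t: 14.1
ee_pos: [628.1, -156.3, 148.7]
orientation: [-0.16, -2.541, 0.218]
ft_force: [-1.6, -0.6, 1.5]
width: 39.3
grasp_force: 30.0
```

Run:
```python
from dep import *
o=ctrl.get_obs();print(o['ft_force'],o['moment'])
R0=kp(106,-35)[1]; R1=Ro.from_rotvec(o['orientation']).as_matrix();print(Ro.from_matrix(R0.T@R1).as_rotvec())
for i in range(3): snap('wrist',f'w5{i}'); gap(f'w5{i}')
rep('w52')
```

```text
[-1.55893826 -0.55205383  1.45579638] [0.14355861 0.10508493 0.01834669]
[ 8.91237132e-05 -5.28569647e-03 -1.84951625e+00]
w50 gap 0.232 slopes [ 0.0003 -0.0017] std 0.496 1799
w51 gap 0.227 slopes [-0.0007 -0.0012] std 0.472 1781
w52 gap 0.204 slopes [ 0.001  -0.0007] std 0.488 1783
red 697 pct lat [-4.5  5.3  9.1 13.  17.6] y [-18.4  -5.8  13.5] ax [73.1 74.1 74.5 74.9 75.4 75.8 76.3]
green 1488 pct lat [-3.4  5.  20.2 26.3 28.3] y [-45.5  -9.6  41.5] ax [72.  73.9 74.6 75.1 75.5 76.  76.6]
blue 3943 pct lat [-15.9   1.8  12.6  18.5  60.2] y [-21.4  -5.1  15.2] ax [ 21.3  31.  132.  145.8 146.9 147.4 147.9]
```

View pics/w52.png

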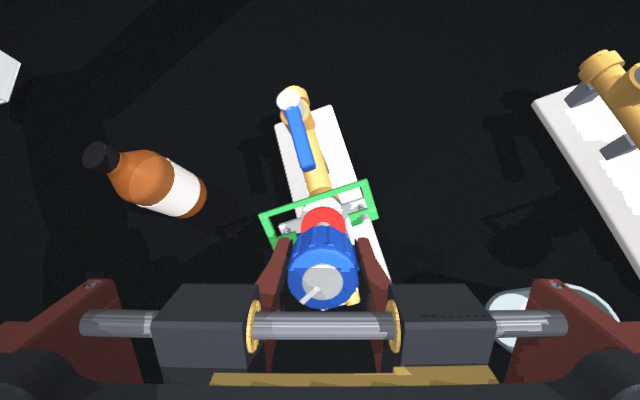

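Call:
servo_tool:
  rows:
    - [0, 0, -0.02, 0, 0, -0.0005, 30]
    - [0, 0, -0.02, 0, 0, -0.0005, 30]
    - [0, 0, -0.02, 0, 0, -0.0005, 60]
    - [0, 0, -0.02, 0, 0, -0.0005, 87]
    - [0, 0, -0.02, 0, 0, -0.0005, 87]
    - [0, 0, -0.02, 0, 0, -0.0005, 87]
    - [0, 0, -0.02, 0, 0, -0.0005, 87]

```text
t: 15.12
ee_pos: [628.3, -156.2, 148.6]
orientation: [-0.119, -2.543, 0.205]
ft_force: [-1.0, -0.3, 0.4]
width: 85.2
grasp_force: 0.0
```

Call:
servo_tool:
  rows:
    - [0, 0, -0.02, 0, 0, -0.1, 87]
    - [0, 0, -0.02, 0, 0, -0.25, 87]
    - [0, 0, -0.02, 0, 0, -0.35, 87]
    - [0, 0, -0.02, 0, 0, -0.35, 87]

```text
t: 15.62
ee_pos: [668.6, -147.7, 207.2]
orientation: [-0.081, -2.546, 0.194]
ft_force: [-0.8, -0.8, -0.4]
width: 87.0
grasp_force: 0.0
```

Run:
```python
from dep import *
o=ctrl.get_obs();print(o['ft_force'],o['t'],o['width'])
for i in range(3): snap('wrist',f'w6{i}'); gap(f'w6{i}')
rep('w62')
z=np.load('pics/w62.npz');c,s=np.cos(p[2]),np.sin(p[2])
# tap handle direction from blue pixels around z=107
loc,m,u,v=cloud('w62'); B=loc[m['blue']]; st=np.c_[-20+B[:,0]*A[2]+B[:,2]*A[0],B[:,1],55-B[:,0]*A[0]+B[:,2]*A[2]]
h=st[(st[:,2]<112)&(st[:,2]>90)&(st[:,0]>0)]; q=np.polyfit(h[:,0],h[:,1],1); print('handle',len(h),h.mean(0),q)
```

```text
[-0.76512955 -0.77153927 -0.42225748] 15.625 86.98307040230034
w60 gap 0.066 slopes [-0.0001 -0.0007] std 0.528 955
w61 gap 0.116 slopes [ 0.0025 -0.001 ] std 0.516 971
w62 gap 0.101 slopes [0.0032 0.0001] std 0.548 1002
red 279 pct lat [ 0.8  8.5 11.4 14.2 17.7] y [-18.5  -5.5  12.1] ax [73.5 74.2 74.5 75.  75.5 75.9 76.5]
green 893 pct lat [-3.7  4.  17.7 26.1 28.3] y [-45.5  -4.8  41.2] ax [72.6 74.1 74.6 75.1 75.6 76.  76.6]
blue 1805 pct lat [-16.1   0.7  12.   18.6  61.4] y [-20.5  -3.7  15.7] ax [ 20.7  28.3 133.9 146.3 147.1 147.6 148.1]
handle 204 [ 10.86870842  -1.95346868 106.94210732] [-1.07109898e-03 -1.94182722e+00]
```

```bash
python3 -c "
from workcell import ctrl
print(ctrl.close_job())"
```

```text
the job is handed in; nothing more can be done
None
```

I swung the blue tap fully open to its stop, then turned the blue knob until the red collar measured about 0.1 mm below the green pointer, not past it; I let go, backed off, and handed the job in at about 16 s of the 59 s allowed.

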